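# Put the drip tray back and latch it

## Robot

A 6-joint arm with a two-finger parallel gripper is mounted at the origin on the work surface. World frame = base frame: x ahead of the robot, y to its left, z up, the work surface at z = 0. Lengths are in mm, angles in rad, forces in N, time in s.
With the tool pointing down it reaches from about 325 to 850 mm from the base axis. Payload 4.4 kg.
Tool frame: the origin (TCP) lies midway between the tips of the shut fingers; the grasp point (between the pads) lies 19 mm behind it; x points along the fingers, z is the direction in which the jaws open and shut, and the axes are right-handed (so a half turn about x gives the same grasp; the last joint's range is limited). The gripper opens to 94 mm and grips with 3 to 60 N. Pads are 16 mm wide; open, the fingers measure 119 mm over their backs; the gripper's body (75 mm by 177 mm) begins 78 mm behind the grasp point.
Start: joints at [-1.3, 0.207, 1.542, -0, 1.393, -0.15], TCP at [234.87, -524.846, 205.447] pointing down, gripper open.
Joint ranges: [-2.73, 2.73], [-0.86, 2.22], [0.23, 2.46], [-1.11, 4.25], [0.08, 2.63], [-2.82, 2.82]. Speed limits (rad/s): [2.79, 2.79, 3.14, 3.14, 3.14, 3.14].

## Interface

Orientations are given as a unit quaternion [w, x, y, z].
In Python, from plant import sensors, snapshot, camera_params, r gives the robot as it stands.
- The arm moves only by the tool arm_command, never from a script. Its argument "motion" is text: rows parted by semicolons, each of 5 numbers parted by spaces: the finger opening in cm, from 0 to 9.4, then the shift along the world's x, y, z in cm, then the turn about the world's z in rad. A call has exactly 10 rows; each row shifts and turns the commanded pose from where the row before left it; what a row does not reach is not made up. A row lasts 1/8 s, in which the tool goes at most 62.5 mm and 10.7 degrees, less where a joint would pass 70% of its speed; a pose out of reach is approached as far as the arm can. A call with a gripper value outside its range is refused whole. The fingers move at their own pace and stop on an object; the grip force is fixed at half the most. Time passes only in rows, so rows that do not move let the fingers close, or fill a call up. It gives the time, the measured TCP pose, the force and the opening at its end, in the units of the state.
- sensors.sense(): the state, without advancing time (a new reading comes with each control period).
- snapshot(name): name is "side" or "top" or "wrist"; returns (picture, depth): 480x640x3 uint8, red, green, blue; 480x640 float32, mm along the optical axis (not along the pixel's ray), 0 where there is no reading.
- camera_params(name): a dict with "fov_y" (degrees; the focal length in pixels is half the picture's height over the tangent of half this angle, whatever the lens; pixels are square), "cx", "cy" (the principal point, pixels), "R" (3x3) and "t" (3): a world point X has camera coordinates R X + t. Camera axes: x right, y down, z forward; pixel columns grow to the right and rows downward; lengths in mm; the calibration is good to about 2 mm. The wrist camera is an equidistant fisheye: a pixel r from the principal point sees the ray r / f radians off the axis. A picture is of the moment at which its call begins: read the wrist's pose just before it. camera_params takes no time and is no camera call; for the wrist camera it gives the pose at the moment of the call.
- r.job_done(): hands the job in, once; it reports no verdict.
The state is a dict: "t": time; "joint_positions": joint angles; "dq": joint speeds; "joint_torque": joint torques, N m; "tool_pos": TCP position; "orientation": TCP orientation; "ft_force": force on the tool from outside, world axes, zero at the start; "moment": the same for the moment, N m; "opening": opening from 0.0 (shut) to 1.0 (fully open).
Only numpy, scipy, OpenCV 4.12 (cv2) and the standard library are available. Lean on these libraries where they do the work, as an engineer would, in place of code of your own. Each camera call takes 0.05 s, during which the arm holds its last target.

## Task

Take the washed drip tray off the draining mat by its orange grip, slide it rear end first into the bay of the drip station and press it gently home until you feel its push-push latch reach the stop. Let go and make sure that it stays latched, about flush with the front, rather than springing out again; do not force the latch, and leave the other things where they stand.

Things in the scene. Friction and masses are not known exactly. Their poses are not given: they have to be found in the camera images.
- station: Drip station, fixed: a low stainless box 205 mm deep, 145 wide, 44 high, orange strip on its top front edge, black drip mat on its roof. x points into the tray bay, z up; origin on the counter, on the centre line, in the plane of the bay's mouth. The bay is a tunnel 105 mm wide, 26 mm high, lined with slick white nylon, its floor 12 mm above the counter. Far inside, out of sight, is a push-push latch with a sprung plunger.
- bay_mouth (a point): Centre of the bay's mouth at the height of the bay floor (12 mm above the counter); axes as the station's.
- apron_end (a point): Outer end, on the centre line, of the open apron: the bay floor run out 90 mm in front of the mouth, where the tray can be set down from above and slid in. Guide rails 16 mm high stand beside it, 105 mm apart for the 48 mm next to the mouth, then flaring to about 128 mm.
- drip_tray: Loose stainless drip tray with a black grate, 110 mm long (x), 100 wide (y), 22 high, 0.2 to 0.4 kg, lying on the draining mat at first. Origin at the centre of its underside, z up. Its rear end (x = +55 mm) goes into the bay first. On its front (x = -55 mm) a low neck carries an orange upright grip block. In the bay its underside is 12 mm above the counter.
- tray_grip (a point): Where to take the tray: centre of the orange grip block, 94 mm in front (-x) of the tray's origin and 26 mm above its underside; axes as the tray's. The block is 26 mm long (x), 20 mm wide (y), its foot 4 mm and its top 42 mm above the tray's underside; on its front is a polished steel push plate 16 mm wide, 110 mm in front of the tray's origin.
- tray_rear (a point): Middle of the tray's rear end, 55 mm behind (+x) its origin, 11 mm above its underside. It meets the plunger with the tray's front still 10 to 23 mm out of the mouth (differs each time, cannot be seen). The spring pushes back with 3 N, rising to 10 N; tray friction adds 1 N, more if pressed down. The latch catches 22 mm after first touch; 2 mm later comes a stiff rubber stop, 12 N per mm.
- tray_front (a point): Middle of the tray's front face. Press it slowly (about 10 mm/s) until the stop is felt; 14 to 16 N is right, over 20 N on the plunger damages the latch. Let go: it springs back 6 to 9 mm and stays latched, this face flush with the mouth within 6 to 8 mm. Not pressed far enough, it springs out to 10 mm or more: press again. Pressing a latched tray to the stop unlatches it.
- home_mark (a point): Point on the bay floor, 110 mm inside the mouth, where the rear end of a tray lies when its front is exactly flush.
- drain_mat: Black rubber draining mat, fixed, 350 x 230 mm, floor 5 mm high with a rim 8 mm high. Origin at the centre of its underside.
- pitcher: Bystander, not to be disturbed: steel milk pitcher with a side handle, 72 mm wide, 85 mm tall, on the draining mat; origin at the centre of its underside.
- glass_cup: Bystander, not to be disturbed: clear glass, 66 mm wide, 90 mm tall, on the draining mat; origin at the centre of its underside.
- tamper: Bystander, not to be disturbed: steel coffee tamper standing on its base, 58 mm wide, 80 mm tall; origin at the centre of its underside.
- sauce_bottle: Bystander, not to be disturbed: white bottle, 56 mm wide, 150 mm tall; origin at the centre of its underside.
- paper_cup: Bystander, not to be disturbed: paper cup, 76 mm wide, 100 mm tall; origin at the centre of its underside.
- syrup_bottle: Bystander, not to be disturbed: amber syrup bottle, 70 mm wide, 190 mm tall; origin at the centre of its underside.
- jam_jar: Bystander, not to be disturbed: glass jar with a red cap, 68 mm wide, 80 mm tall; origin at the centre of its underside.
- spoon: Bystander, not to be disturbed: spoon lying flat; origin on its underside

How it is judged:
By the outcome, as a careful person would: the job done as asked, in the order asked, and still so for the second after the job is handed in, with the robot touching nothing.
It also fails if it takes over 58 s, if anything falls off the work surface, if the arm or the gripper's body presses on something with over 40 N, if the wrist force passes 120 N, or if a joint passes its speed limit or range.

## Working session

There is one attempt and no reset: what is moved stays moved. The work goes in short steps, Python scripts to look and compute and a tool call to move; the robot and the scene stay as the last step left them, time stands still between calls to the robot, and variables do not carry over. Pictures are saved under pics/ and viewed, and the job is handed in when it is done.

Besides the shell and the picture viewer there is one more tool, called after "Emit:" by a JSON object that holds its "op" and its "data". arm_command: Moves the arm, as the interface text tells. Its arguments: {"type":"object","properties":{"motion":{"type":"string"}},"required":["motion"]}

```bash
ls; mkdir -p pics
python3 - <<'E'
from plant import sensors, snapshot, camera_params, r
import cv2,numpy as np
print(sensors.sense())
for n in ["side","top","wrist"]:
    p=camera_params(n); print(n,p)
    im,d=snapshot(n); cv2.imwrite(f"pics/{n}0.png",im[:,:,::-1]); np.savez(f"{n}0.npz",im=im,d=d,R=p["R"],t=p["t"],fov=p["fov_y"],cx=p["cx"],cy=p["cy"])
E
```

```text
pics
{'t': 0.0, 'joint_positions': array([-1.30046715e+00,  2.07386456e-01,  1.54291965e+00, -2.07054397e-05,
        1.39349943e+00, -1.50521600e-01]), 'dq': array([-0.00051855, -0.00010746,  0.00011118, -0.00101091, -0.00103   ,
        0.00013033]), 'joint_torque': array([-1.45120397e-03, -3.70878375e+01, -2.81419301e+01,  6.97730086e-02,
        3.61978495e-02, -1.81589867e-04]), 'tool_pos': array([ 234.66636293, -524.06537563,  204.32613116]), 'orientation': array([ 0.59281925,  0.38504551,  0.59399951, -0.38401807]), 'ft_force': array([ 0.9915936 , -0.72643222, -0.24404803]), 'moment': array([ 0.01917119,  0.00189133, -0.00765944]), 'opening': 1.0009763406136423}
side {'fov_y': 54.571919663463724, 'cx': 320.61306818075093, 'cy': 233.46939849373223, 'R': array([[ 0.9604445 , -0.27778527, -0.01953714],
       [-0.20046597, -0.64100392, -0.74089633],
       [ 0.1932867 ,  0.71550634, -0.67133519]]), 't': array([-580.44191962,  179.97916456,  897.64213042])}
top {'fov_y': 48.36447259811285, 'cx': 329.67060184467647, 'cy': 244.92085347413845, 'R': array([[-0.00241702, -0.99986072, -0.0165133 ],
       [-0.99092053,  0.0046146 , -0.13436968],
       [ 0.13442717,  0.0160386 , -0.99079367]]), 't': array([  28.08070638,  606.76815461, 1246.7095014 ])}
wrist {'fov_y': 65.70646984690485, 'cx': 310.3714649338785, 'cy': 243.2135759930401, 'R': array([[ 4.08109292e-01, -9.12932640e-01, -8.94553817e-04],
       [-8.85481211e-01, -3.96075753e-01,  2.42995934e-01],
       [-2.22193230e-01, -9.83767878e-02, -9.70026894e-01]]), 't': array([-573.72371523,  -24.98933155,  388.85228782])}
```

View pics/side0.png

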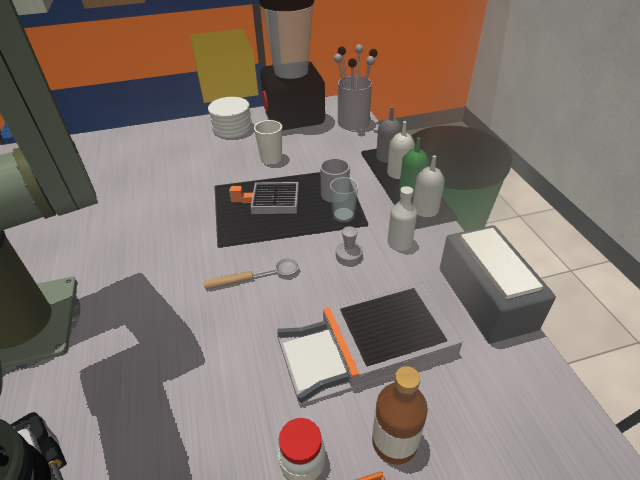

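View pics/top0.png

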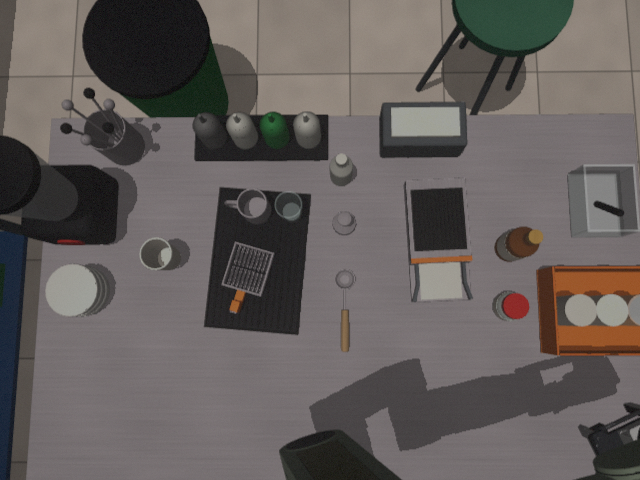

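View pics/wrist0.png

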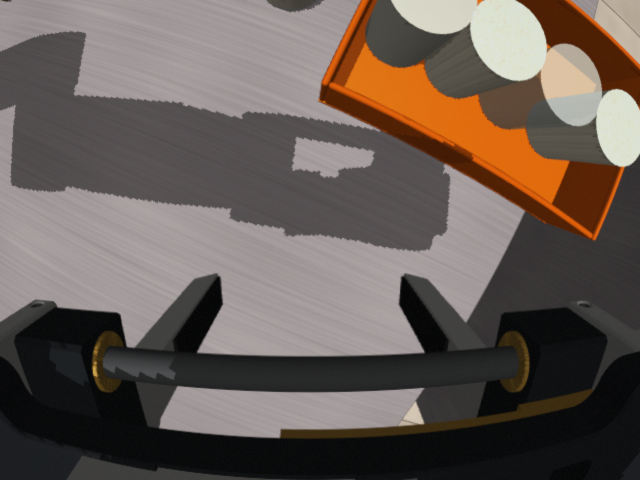

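The pictures agree. In the top view, the tray is at about (248,268) with its orange grip at (237,301). The station's orange strip is at about (441,260) and its apron at about (441,282), with the bay opening toward the robot. The syrup bottle (~520,243) and jam jar (515,306) stand to the right of the apron. Next I'll measure.

```bash
cat > h.py <<'E'
import numpy as np,cv2
def load(f):
    z=np.load(f); return {k:z[k] for k in z.files}
def rays(c,uv,fish=False):
    uv=np.atleast_2d(np.asarray(uv,float)); f=240/np.tan(np.radians(float(c['fov'])/2))
    x=(uv-[float(c['cx']),float(c['cy'])])
    if fish:
        rr=np.linalg.norm(x,axis=1)+1e-9; th=rr/f
        d=np.c_[x/rr[:,None]*np.sin(th)[:,None],np.cos(th)]
    else: d=np.c_[x/f,np.ones(len(x))]
    return -c['R'].T@c['t'], d@c['R']
def plane(c,uv,z,fish=False):
    o,d=rays(c,uv,fish); return o+d*((z-o[2])/d[:,2])[:,None]
def tri(c1,u1,c2,u2,f1=False,f2=False):
    o1,d1=rays(c1,u1,f1);o2,d2=rays(c2,u2,f2);out=[]
    for a,b in zip(d1,d2):
        a=a/np.linalg.norm(a); b=b/np.linalg.norm(b)
        s=np.linalg.lstsq(np.c_[a,-b],o2-o1,rcond=None)[0]
        p,q=o1+a*s[0],o2+b*s[1]; out.append(np.r_[(p+q)/2,np.linalg.norm(p-q)])
    return np.array(out)
def cloud(c,m,fish=False):
    v,u=np.where(m&(c['d']>0)); o,d=rays(c,np.c_[u,v],fish)
    k=c['d'][v,u]/(d@c['R'][2]); return o+d*k[:,None],np.c_[u,v]
def orange(im):
    h=cv2.cvtColor(im,cv2.COLOR_RGB2HSV); return (h[...,0]>3)&(h[...,0]<18)&(h[...,1]>150)&(h[...,2]>110)
E
python3 - <<'E'
from h import *
np.set_printoptions(precision=1,suppress=True)
T=load('top0.npz');S=load('side0.npz')
def box(m,x0,y0,x1,y1):
    k=np.zeros_like(m);k[y0:y1,x0:x1]=m[y0:y1,x0:x1];return k
mt,ms=orange(T['im']),orange(S['im'])
for nm,bt,bs in [('grip',(220,285,255,320),(225,180,256,207)),('strip',(405,250,480,270),(318,300,365,385))]:
    for c,m,b in [(T,mt,bt),(S,ms,bs)]:
        k=box(m,*b); ys,xs=np.where(k); print(nm,k.sum(),xs.mean(),ys.mean(),cv2.minAreaRect(np.c_[xs,ys].astype(np.float32)))
        p,_=cloud(c,k); print(' cloud med',np.median(p,0),np.percentile(p,5,axis=0),np.percentile(p,95,axis=0))
for n,c,bx in [('T',T,(200,180,320,340)),('Tst',T,(395,170,480,310)),('S',S,(205,165,375,250)),('Sst',S,(270,280,470,410))]:
    x0,y0,x1,y1=bx; a=c['im'][y0:y1,x0:x1]; s=min(800/a.shape[1],600/a.shape[0]); cv2.imwrite(f'pics/crop_{n}.png',cv2.resize(a,None,fx=s,fy=s,interpolation=cv2.INTER_CUBIC)[...,::-1]); print(n,s)
E
```

```text
grip 164 236.60365853658536 300.359756097561 ((236.60003662109375, 300.3000183105469), (8.497058868408203, 21.466251373291016), 26.56505012512207)
 cloud med [475.3 248.6  41.8] [454.  238.   21.3] [495.3 259.6  50. ]
grip 259 240.14671814671814 194.7953667953668 ((241.5, 194.0), (16.0, 21.0), 90.0)
 cloud med [468.5 244.7  27.9] [451.4 236.5  13.2] [493.7 258.6  49.3]
strip 247 441.3481781376518 259.1943319838057 ((441.00714111328125, 259.1459655761719), (4.141417026519775, 60.22107696533203), 87.20729064941406)
 cloud med [ 570.8 -240.5   47.8] [ 564.2 -304.2   43.5] [ 575.8 -174.9   52.4]
strip 489 341.1226993865031 342.25357873210635 ((340.7113342285156, 341.3505554199219), (73.7141342163086, 7.310492992401123), 66.03750610351562)
 cloud med [ 570.9 -246.4   49. ] [ 564.5 -305.9   46.8] [ 577.2 -175.5   50.8]
T 3.75
Tst 4.285714285714286
S 4.705882352941177
Sst 4.0
```

View pics/crop_T.png

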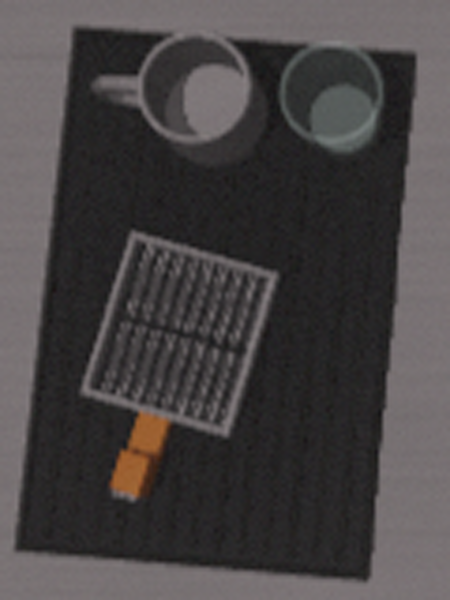

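View pics/crop_S.png

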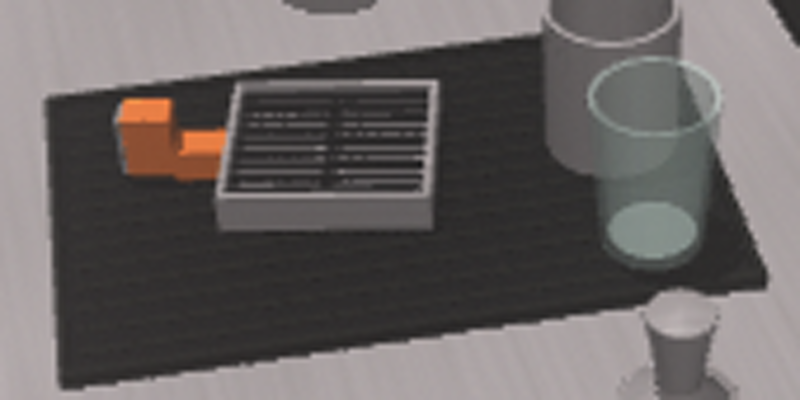

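View pics/crop_Tst.png

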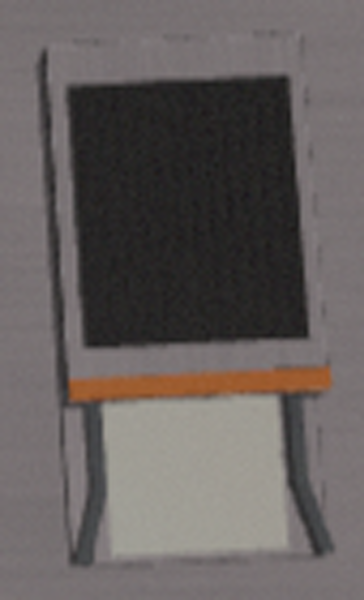

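View pics/crop_Sst.png

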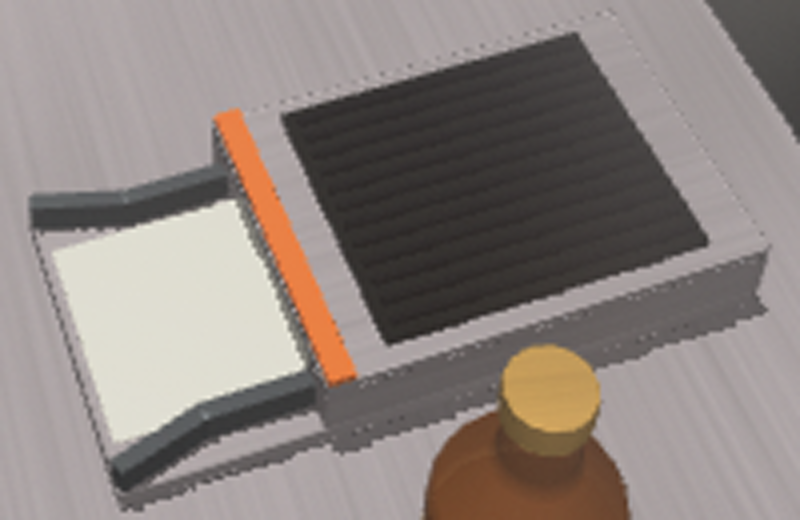

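In the crops, I read the tray's four rim corners in both views, and also the front corners of the orange strip, the drip-mat corners and the apron corners. I'll triangulate these.

Run:
```python
from h import *
np.set_printoptions(precision=1,suppress=True)
T=load('top0.npz');S=load('side0.npz')
t=lambda a,s,o:(np.array(a,float)+.5)/s+o-.5
# tray: RL,RR,FR,FL
tt=t([(132,233),(277,272),(228,437),(82,393)],3.75,[200,180]); ss=t([(438,82),(433,195),(220,195),(238,81)],4.7059,[205,165])
P=tri(T,tt,S,ss);print('tray',P); 
for z in (27,):print(plane(T,tt,z)[:,:2].ravel(),plane(S,ss,z)[:,:2].ravel())
# grip top corners: top crop
# station: strip front L,R ; mat FL FR RR RL
tt=t([(71,400),(331,388),(85,347),(309,335),(289,77),(68,87)],4.2857,[395,170]); ss=t([(216,118),(330,384),(283,115),(388,345),(708,240),(577,33)],4,[270,280])
# side: mat far-left front(283,115)=+y front; (388,345)= -y front;(708,240)=-y rear;(577,33)=+y rear
P=tri(T,tt,S,ss);print('station',P)
L=P[0,:3];R=P[1,:3];print('yaw strip',np.arctan2(*(L-R)[[1,0]])-np.pi/2, 'mat dirs',[np.arctan2(*(a-b)[[1,0]]) for a,b in ((P[5,:3],P[2,:3]),(P[4,:3],P[3,:3]))])
# apron outer corners (bottom), at z~12 plate top? 
tt=t([(70,562),(323,555)],4.2857,[395,170]);print(plane(T,tt,12))
# white floor
tt=t([(101,403),(281,395),(288,553),(111,556)],4.2857,[395,170]);print('floor',plane(T,tt,12))
ss=t([(235,198),(303,373),(112,443),(53,250)],4,[270,280]);print(plane(S,ss,12)); print('tri',tri(T,tt,S,ss))
# top-down edge fits of tray: bright rim mask and depth-based height
p,_=cloud(T,np.ones((480,640),bool)); 
for nm,lo,hi in [('roof',(600,-290),(720,-190)),('apron',(500,-270),(550,-220)),('counter',(500,-100),(600,-50)),('tray',(520,205),(600,270))]:
    k=((p[:,:2]>lo)&(p[:,:2]<hi)).all(1); print(nm,np.median(p[k],0),np.percentile(p[k,2],[10,90]))
```

```text
tray [[618.1 257.7  28.9   1.4]
 [591.9 162.6  30.1   1.2]
 [486.8 192.5  32.3   4.2]
 [514.1 287.1  32.1   1.9]]
[617.7 258.1 591.6 163.1 484.9 193.4 513.5 288.2] [619.4 260.3 593.3 166.4 489.4 199.2 515.8 294.3]
station [[ 562.1 -168.    48.8    0.8]
 [ 567.9 -311.8   49.2    0.4]
 [ 591.6 -176.3   50.1    1. ]
 [ 597.3 -301.1   47.8    0.5]
 [ 744.3 -294.6   51.1    0.9]
 [ 739.9 -170.4   50.2    1.7]]
yaw strip 0.040645921329571344 mat dirs [np.float64(0.03996873935573446), np.float64(0.043798940954282765)]
[[ 473.3 -170.3   12. ]
 [ 476.8 -313.    12. ]]
floor [[ 563.6 -190.    12. ]
 [ 567.7 -292.6   12. ]
 [ 478.  -293.3   12. ]
 [ 476.6 -193.5   12. ]]
[[ 565.4 -187.3   12. ]
 [ 566.9 -282.8   12. ]
 [ 480.6 -290.8   12. ]
 [ 478.  -190.7   12. ]]
tri [[ 564.  -189.6   15.4    1.5]
 [ 565.5 -289.7   23.9    2. ]
 [ 479.1 -292.7   15.4    2.4]
 [ 477.1 -193.1   15.5    1.2]]
roof [ 659.7 -240.1   49. ] [45.4 52.9]
apron [ 525.6 -245.3   12.4] [ 9.  15.9]
counter [549.4 -74.9   0.3] [-3.2  3.5]
tray [559.9 237.7  17. ] [ 6.8 27.4]
```

Emit:
{"op": "arm_command", "data": {"motion": "5 4.5 4.2 0 -0.07; 5 4.5 4.2 0 -0.07; 5 4.5 4.2 0 -0.07; 5 4.5 4.2 0 -0.07; 5 4.5 4.2 0 -0.07; 5 0 6 0 -0.07; 5 0 6 0 -0.07; 5 0 6 0 -0.07; 5 0 6 0 -0.07; 5 0 6 0 -0.07"}}

```text
t: 1.4
tool_pos: [459.4, -12.9, 205.3]
orientation: [0.425, 0.565, 0.425, -0.565]
ft_force: [0.4, 0.3, 0.4]
opening: 0.532
```

Emit:
{"op": "arm_command", "data": {"motion": "5 0 6 -1 0; 5 0 6 -1 0; 5 0 6 -1 0; 5 0 6 -1 0; 5 0 2.6 -1 0; 5 0 0 0 0; 5 0 0 0 0; 5 0 0 0 0; 5 0 0 0 0; 5 0 0 0 0"}}

```text
t: 2.65
tool_pos: [460.2, 250.6, 155.7]
orientation: [0.425, 0.565, 0.425, -0.565]
ft_force: [0.5, -0.6, -0.1]
opening: 0.534
```

```bash
cat > look.py <<'E'
import sys
from plant import sensors, snapshot, camera_params, r
from h import *
np.set_printoptions(precision=4,suppress=True)
def grab(n,f):
    p=camera_params(n); im,d=snapshot(n); cv2.imwrite(f"pics/{f}.png",im[:,:,::-1]); np.savez(f"{f}.npz",im=im,d=d,R=p["R"],t=p["t"],fov=p["fov_y"],cx=p["cx"],cy=p["cy"])
    return load(f"{f}.npz")
def st():
    s=sensors.sense(); q=s['orientation']; w,x,y,z=q
    print('t',s['t'],'pos',s['tool_pos'],'yaw',np.arctan2(2*(y*z-w*x),2*(x*z+w*y)),'F',s['ft_force'],'M',s['moment'],'op',s['opening']*94,'q',s['joint_positions']); return s
if __name__=='__main__':
    st()
    for a in sys.argv[1:]:
        n,f=a.split(':'); grab(n,f)
E
python3 look.py wrist:w1
```

```text
t 2.65 pos [460.158  250.5692 155.7283] yaw -1.8511552695633704 F [ 0.4573 -0.6155 -0.1064] M [ 0.0288 -0.0247 -0.0339] op 50.17888664411215 q [ 0.3334  0.1456  1.7203 -0.      1.2752  2.1845]
```

View pics/w1.png

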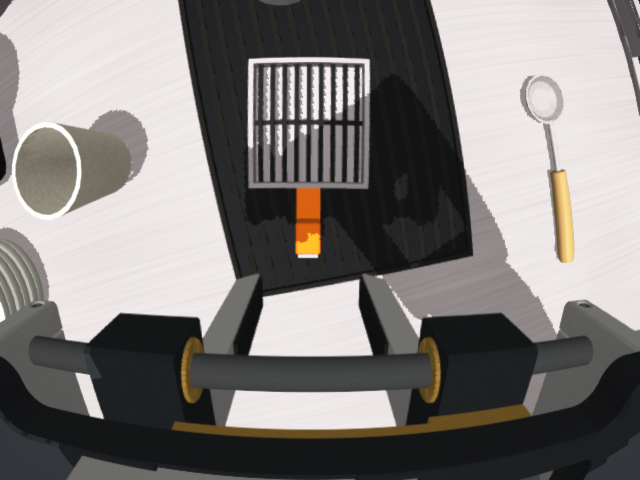

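The wrist view shows the tray square to the tool. Its rim corners are at about (248,60), (369,60), (369,188) and (248,188), with the grip at (308,238), centred between the fingers. I'll refine this with a mask and triangulate against the top view.

Run:
```python
from h import *
np.set_printoptions(precision=1,suppress=True)
T=load('top0.npz');S=load('side0.npz');W=load('w1.npz')
t=lambda a,s,o:(np.array(a,float)+.5)/s+o-.5
tt=t([(132,233),(277,272),(228,437),(82,393)],3.75,[200,180]); ss=t([(438,82),(433,195),(220,195),(238,81)],4.7059,[205,165])
w=np.array([(248,60),(369,60),(369,188),(248,188)],float)
for z in (27,30): 
    P=plane(W,w,z,True);c=P.mean(0);d=P[:2].mean(0)-P[2:].mean(0);print(z,P[:,:2].ravel(),'c',c,'yaw',np.arctan2(d[1],d[0]),'len',np.hypot(*d[:2]),'wid',np.linalg.norm(P[0]-P[1]))
    y=np.arctan2(d[1],d[0]);print('grip pred',c[:2]-94*np.array([np.cos(y),np.sin(y)]))
print(tri(W,w,T,tt,True)); print(tri(W,w,S,ss,True))
# grip top face: orange/yellow mask
h=cv2.cvtColor(W['im'],cv2.COLOR_RGB2HSV);m=(h[...,1]>150)&(h[...,0]<30)&(h[...,2]>120);k=np.zeros_like(m);k[185:262,285:335]=m[185:262,285:335]
for v in range(190,262,6):
    u=np.where(k[v])[0]; print(v,u.min() if len(u) else None,u.max() if len(u) else None,end=' | ')
print()
pts=np.array([(295.5,233),(320.5,233),(320,255),(296,255)],float)
for z in (47,):print('griptop',plane(W,pts,z,True))
p,uv=cloud(W,k,True); top=p[p[:,2]>38]; print('cloud grip top n',len(top),top.mean(0),np.percentile(top,[3,97],axis=0))
a=W['im'][180:265,280:340];cv2.imwrite('pics/crop_w1.png',cv2.resize(a,None,fx=7,fy=7,interpolation=cv2.INTER_NEAREST)[...,::-1])
```

```text
27 [617.6 258.8 589.8 162.9 485.5 192.4 513.5 289.4] c [551.6 225.9  27. ] yaw -0.28091340757428096 len 108.43284519745094 wid 99.90395798009104
grip pred [461.3 251.9]
30 [616.7 258.5 589.1 163.5 485.9 192.8 513.6 288.8] c [551.4 225.9  30. ] yaw -0.28091340757428096 len 107.37364631025258 wid 98.9280713755615
grip pred [461. 252.]
[[618.1 258.8  24.6   0.5]
 [590.8 162.9  26.5   1.8]
 [485.3 192.9  28.6   1. ]
 [513.5 289.4  24.2   1.1]]
[[618.2 258.7  27.9   1.7]
 [591.  163.2  29.3   3.3]
 [487.6 192.9  32.3   2.8]
 [514.5 288.4  31.3   1.5]]
190 296 319 | 196 296 319 | 202 296 319 | 208 296 319 | 214 296 319 | 220 297 319 | 226 296 319 | 232 296 319 | 238 296 320 | 244 295 320 | 250 295 320 | 256 None None | 
griptop [[469.5 260.1  47. ]
 [464.  241.1  47. ]
 [446.7 246.4  47. ]
 [452.1 264.9  47. ]]
cloud grip top n 767 [463.1 252.1  45.7] [[450.5 242.3  43.1]
 [475.1 262.1  47.2]]
```

View pics/crop_w1.png

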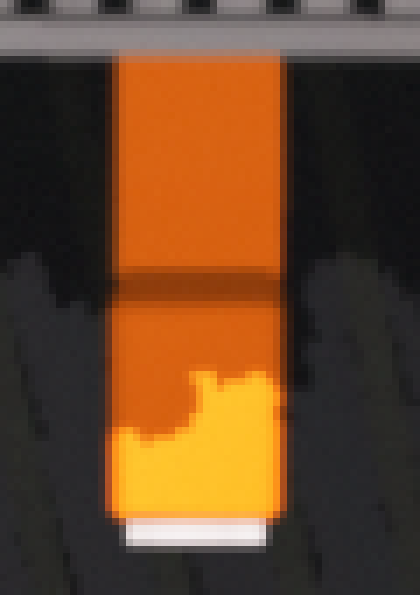

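Two view pairs put the rim at about 24–32 mm and the grip top at about 46 mm, which agrees with the text. I'll descend and grip.

Emit:
{"op": "arm_command", "data": {"motion": "5 0.15 0.12 -4 0; 5 0 0 -4 0; 5 0 0 -3.5 0; 5 0 0 -2 0; 5 0 0 -0.8 0; 5 0 0 0 0; 1.2 0 0 0 0; 1.2 0 0 0 0; 1.2 0 0 0 0; 1.2 0 0 0 0"}}

```text
t: 3.95
tool_pos: [461.7, 252.4, 13.0]
orientation: [0.426, 0.565, 0.425, -0.564]
ft_force: [-1.1, 0.9, 2.7]
opening: 0.209
```

```bash
python3 look.py wrist:w2
```

```text
t 3.95 pos [461.7199 252.4341  12.9921] yaw -1.8501762813548976 F [-1.0562  0.9173  2.7333] M [-0.0592  0.0552 -0.1159] op 19.65919865132491 q [ 0.3358  0.3486  1.8104 -0.0001  0.9818  2.1861]
```

View pics/w2.png

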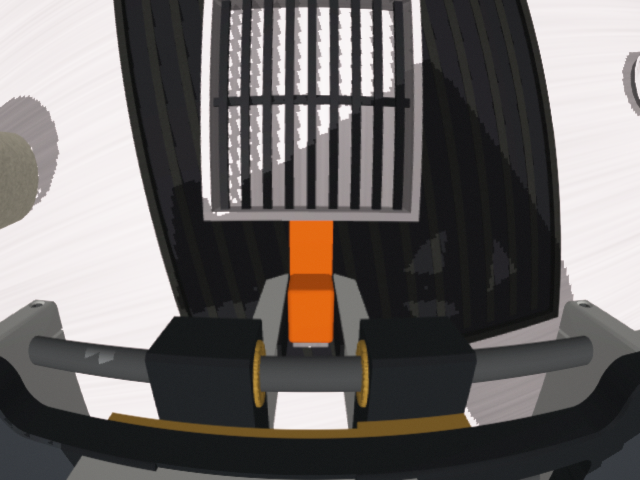

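Gripped at 19.7 mm, and the wrist view shows the block centred between the pads. I'll lift and carry it to in front of the apron.

Emit:
{"op": "arm_command", "data": {"motion": "1.2 0 0 1.5 0; 1.2 0 0 2.5 0; 1.2 0 0 2.5 0; 1.2 -2 -1 0.5 0; 1.2 -2.5 -3 0 0.04; 1.2 -2.5 -4 0 0.05; 1.2 -2 -4.5 0 0.05; 1.2 -1.5 -5 0 0.05; 1.2 0 -5 0 0.05; 1.2 0 -5 0 0.04"}}

```text
t: 5.25
tool_pos: [355.7, -23.9, 82.9]
orientation: [0.501, 0.499, 0.5, -0.499]
ft_force: [1.5, 0.0, -2.2]
opening: 0.213
```

Emit:
{"op": "arm_command", "data": {"motion": "1.2 0 -5 0 0.04; 1.2 0 -5 0 0; 1.2 0 -5 0 0; 1.2 0 -4.5 0 0; 1.2 0 -2.5 0 0; 1.2 0 -0.6 0 0; 1.2 0 0 0 0; 1.2 0 0 0 0; 1.2 0 0 0 0; 1.2 0 0 0 0"}}

```text
t: 6.5
tool_pos: [356.4, -248.0, 82.5]
orientation: [0.51, 0.489, 0.51, -0.489]
ft_force: [0.1, 0.4, -3.4]
opening: 0.21
```

```bash
python3 look.py wrist:w3 top:t3 side:s3
```

```text
t 6.5 pos [ 356.4464 -247.9989   82.4553] yaw -1.5289652711285433 F [ 0.1074  0.3946 -3.3845] M [0.0145 0.1764 0.0263] op 19.75959494011091 q [-0.8077  0.0546  1.9926  0.      1.0945  0.7212]
```

View pics/w3.png

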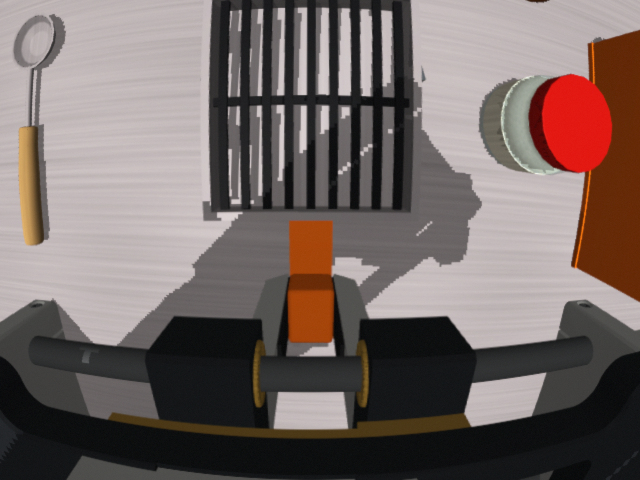

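View pics/s3.png

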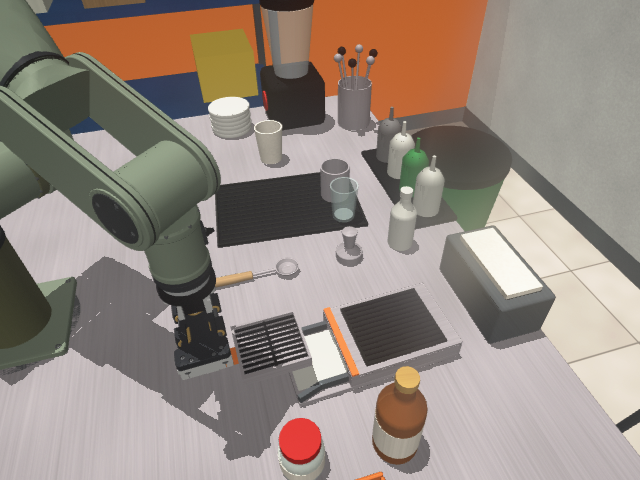

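View pics/t3.png

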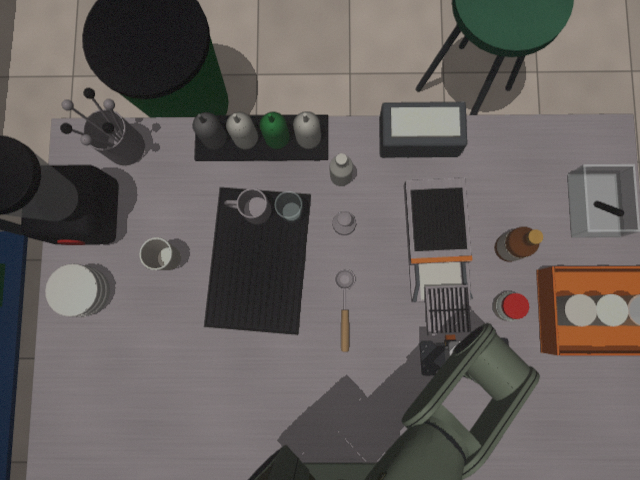

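In the wrist view the tray's front edge now runs (204,218)–(411,212), slightly different from before, so it may have tilted a little in the pads. I'll measure its tilt.

Run:
```python
from h import *
S=load('s3.npz');T=load('t3.npz');W=load('w3.npz')
for n,c,(x0,y0,x1,y1) in [('s3',S,(225,295,385,415)),('t3',T,(400,245,490,345)),('w3',W,(190,0,430,240))]:
    a=c['im'][y0:y1,x0:x1]; s=min(800//a.shape[1],600//a.shape[0]); s=max(s,2); b=cv2.convertScaleAbs(cv2.resize(a,None,fx=s,fy=s,interpolation=cv2.INTER_CUBIC),alpha=1.4); cv2.imwrite(f'pics/crop_{n}.png',b[...,::-1]); print(n,s)
```

```text
s3 5
t3 6
w3 2
```

View pics/crop_s3.png

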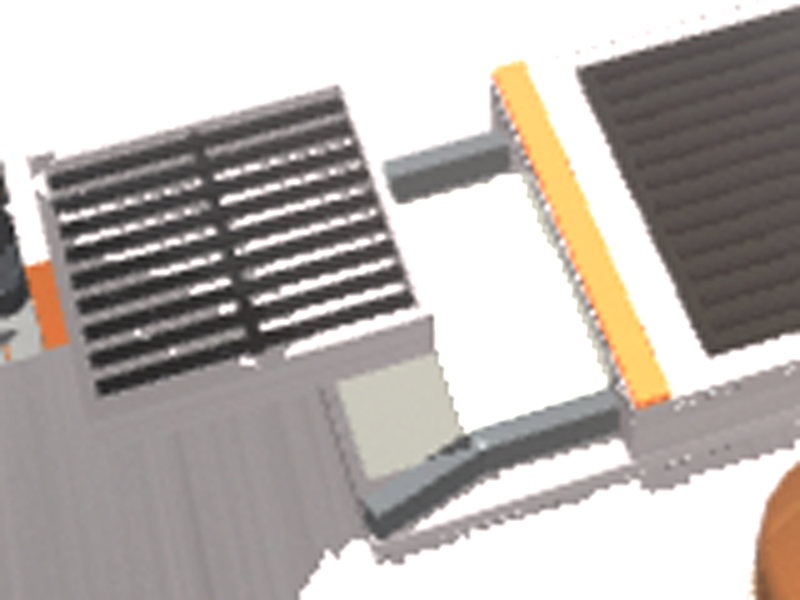

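View pics/crop_t3.png

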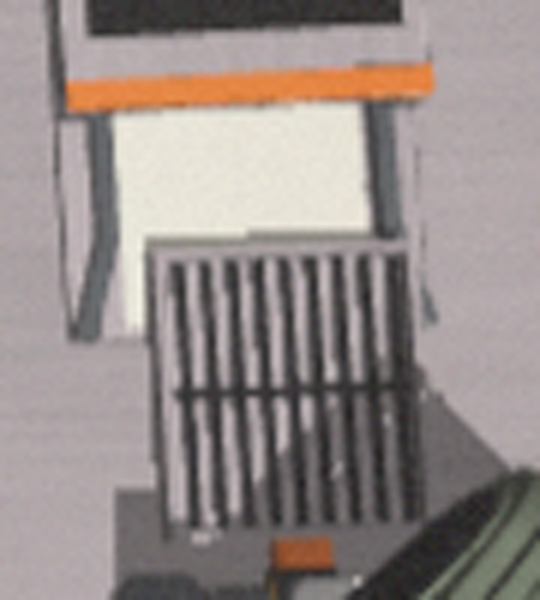

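View pics/crop_w3.png

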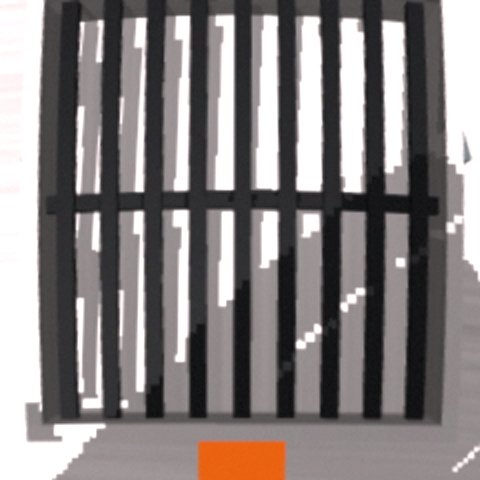

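Run:
```python
from h import *
np.set_printoptions(precision=1,suppress=True)
S=load('s3.npz');T=load('t3.npz');W=load('w3.npz');W2=load('w2.npz')
t=lambda a,s,o:(np.array(a,float)+.5)/s+o-.5
tt=t([(148,243),(408,238),(422,530),(162,535)],6,[400,245]); ss=t([(340,88),(432,314),(92,415),(38,168)],5,[225,295])
P=tri(T,tt,S,ss);print(P);d=P[:2].mean(0)-P[2:].mean(0);c=P.mean(0);print('c',c,'yaw',np.arctan2(d[1],d[0]),'pitch',d[2]/np.hypot(*d[:2]))
# depth-based tilt from wrist: plane fit of rim/grate bars
for n,C in (('w2',W2),('w3',W)):
    m=np.zeros((480,640),bool);m[2:208,212:408]=1
    p,uv=cloud(C,m,True); z0=np.percentile(p[:,2],85)
    for it in range(6):
        k=np.abs(p[:,2]-z0)<(12 if it==0 else 3)
        A=np.c_[p[k,:2]-[p[:,0].mean(),p[:,1].mean()],np.ones(k.sum())];co=np.linalg.lstsq(A,p[k,2],rcond=None)[0]
        z0=np.c_[p[:,:2]-[p[:,0].mean(),p[:,1].mean()],np.ones(len(p))]@co
    print(n,'slopes',co*[1000,1000,1],k.sum(),p[:,:2].mean(0))
# station in t3
tt=t([(68,112),(434,96)],6,[400,245]);ss=t([(492,80),(637,403)],5,[225,295]);P=tri(T,tt,S,ss);print('strip front',P)
```

```text
[[ 503.8 -190.7   90.2    5.5]
 [ 507.5 -288.7   94.5    0.6]
 [ 399.  -290.7   91.3    1.2]
 [ 396.7 -193.4   89.8    0.1]]
c [ 451.7 -240.9   91.4    1.9] yaw 0.0217466156955508 pitch 0.01725754246463666
w2 slopes [ 0.7 -1.5 24.4] 18513 [551.6 227. ]
w3 slopes [-1.6 -1.7 93.6] 18642 [ 449.8 -243.6]
strip front [[ 561.3 -167.9   44.8    0.1]
 [ 567.2 -311.7   50.4    1.4]]
```

Run:
```python
from h import *
np.set_printoptions(precision=1,suppress=True)
S=load('s3.npz');T=load('t3.npz');S0=load('side0.npz');T0=load('top0.npz')
t=lambda a,s,o:(np.array(a,float)+.5)/s+o-.5
tt=t([(148,243),(408,238),(422,530),(162,535)],6,[400,245]); ss=t([(340,88),(432,314),(92,415),(38,168)],5,[225,295])
print('tray top',plane(T,tt,93)[:,:2]);print('tray side',plane(S,ss,93)[:,:2])
# rails inner edges at top(28) near mouth/kink/outer from t0 crop & s0 crop
tr=t([(102,403),(287,397),(105,490),(292,480),(92,562),(320,553)],4.2857,[395,170])
print('rails T',plane(T0,tr,28)[:,:2])
# strip ends
print('strip T',plane(T0,t([(71,400),(331,388)],4.2857,[395,170]),46)[:,:2],'S',plane(S0,t([(216,118),(330,384)],4,[270,280]),46)[:,:2])
a=T0['im'][245:310,400:485];cv2.imwrite('pics/rails.png',cv2.convertScaleAbs(cv2.resize(a,None,fx=9,fy=9,interpolation=cv2.INTER_CUBIC),alpha=1.3)[...,::-1])
```

```text
tray top [[ 506.3 -190.5]
 [ 507.9 -289.1]
 [ 398.4 -290.3]
 [ 396.7 -192.9]]
tray side [[ 500.7 -192.9]
 [ 507.4 -287.7]
 [ 399.6 -291.8]
 [ 396.9 -196. ]]
rails T [[ 562.  -188.2]
 [ 565.  -292.2]
 [ 513.  -188.7]
 [ 518.2 -293.4]
 [ 472.8 -180.4]
 [ 477.4 -307.5]]
strip T [[ 561.9 -168.4]
 [ 568.  -312.6]] S [[ 563.1 -165.9]
 [ 568.8 -310.1]]
```

View pics/rails.png

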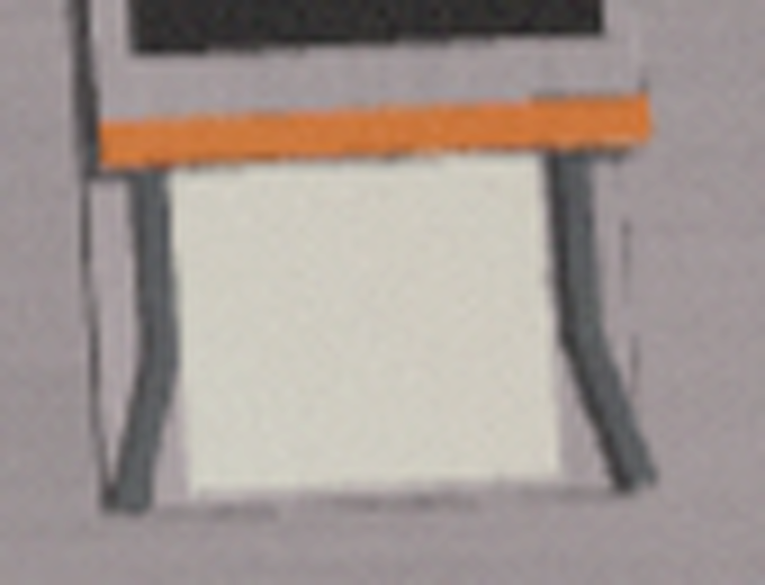

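The tray is level, and by kinematics and both cameras it lies within 0–4 mm of the bay axis. I'll shift it 1 mm to −y and lower it into the flare, with the underside about 2 mm above the apron. Then I'll look again close up.

Emit:
{"op": "arm_command", "data": {"motion": "1.2 0 -0.1 -1 0; 1.2 0 0 -1.5 0; 1.2 0 0 -1.5 0; 1.2 0 0 -1 0; 1.2 0 0 -0.6 0; 1.2 0 0 -0.4 0; 1.2 0 0 0 0; 1.2 0 0 0 0; 1.2 0 0 0 0; 1.2 0 0 0 0"}}

```text
t: 7.9
tool_pos: [356.5, -249.8, 22.7]
orientation: [0.51, 0.49, 0.51, -0.49]
ft_force: [-0.2, 0.2, -2.7]
opening: 0.208
```

```bash
python3 look.py wrist:w4 top:t4
python3 - <<'E'
from h import *
T=load('t4.npz')
a=T['im'][245:345,400:490];cv2.imwrite('pics/crop_t4.png',cv2.convertScaleAbs(cv2.resize(a,None,fx=6,fy=6,interpolation=cv2.INTER_CUBIC),alpha=1.3)[...,::-1])
E
```

```text
t 7.9 pos [ 356.5363 -249.8052   22.708 ] yaw -1.529972677033247 F [-0.1737  0.1654 -2.6514] M [ 0.0129  0.1843 -0.0049] op 19.563012541370266 q [-0.8105  0.1649  2.0262 -0.      0.9499  0.7195]
```

View pics/w4.png

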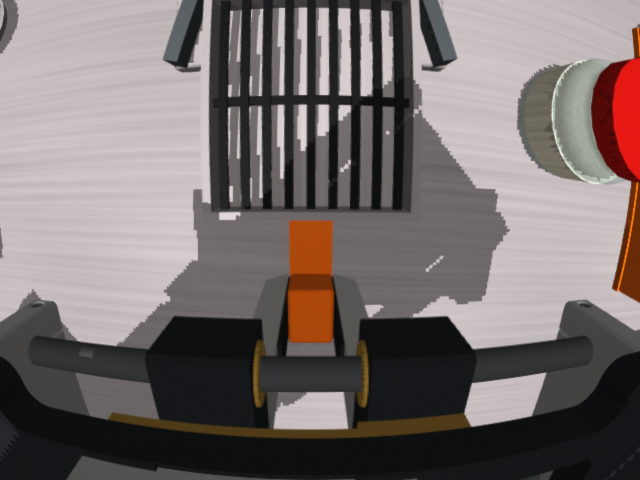

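View pics/crop_t4.png

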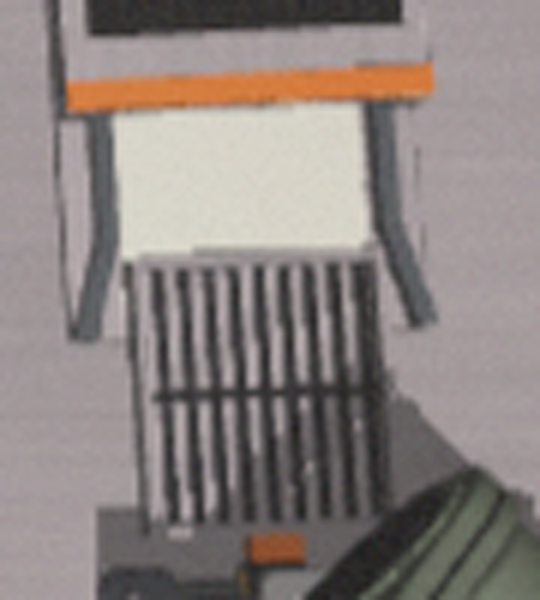

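The wrist view shows near-equal gaps to the rail ends: inner edges at about (197,65) and (425,65), tray sides at 210 and 411. I'll quantify this in both views.

Run:
```python
from h import *
np.set_printoptions(precision=1,suppress=True)
T=load('t4.npz');W=load('w4.npz')
t=lambda a,s,o:(np.array(a,float)+.5)/s+o-.5
print('T tray',plane(T,t([(124,262),(379,252)],6,[400,245]),36)[:,:2].ravel(),'kinks',plane(T,t([(118,240),(376,235)],6,[400,245]),28)[:,:2].ravel(),'mouth',plane(T,t([(111,115),(364,103)],6,[400,245]),28)[:,:2].ravel())
a=W['im'][0:230,150:470];b=cv2.resize(a,None,fx=2.5,fy=2.5,interpolation=cv2.INTER_CUBIC);b=cv2.convertScaleAbs(b,alpha=1.3);cv2.imwrite('pics/crop_w4.png',b[...,::-1])
```

```text
T tray [ 502.2 -189.9  505.8 -291.1] kinks [ 511.4 -189.   513.1 -292. ] mouth [ 561.7 -187.4  566.2 -289.1]
```

View pics/crop_w4.png

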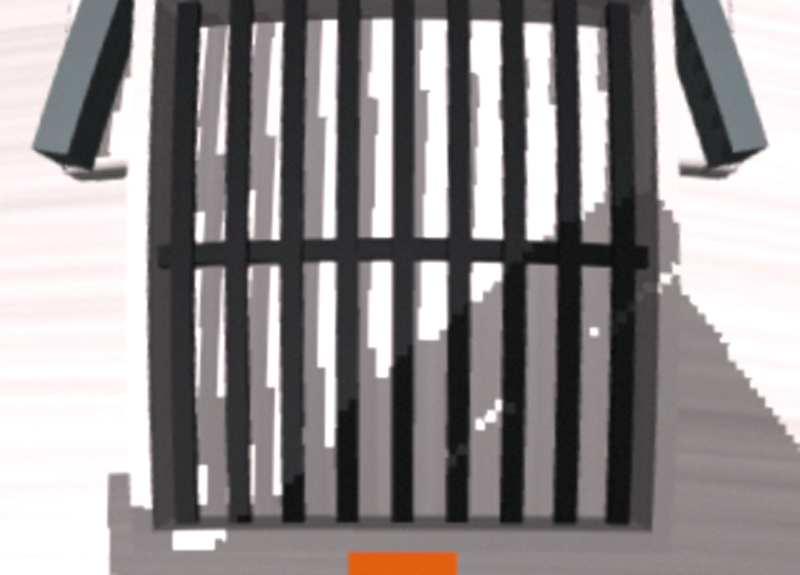

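The tray is centred to within about 0.5 mm and parallel. I'll slide it to the mouth.

Emit:
{"op": "arm_command", "data": {"motion": "1.2 0.6 0.03 -0.1 0; 1.2 0.8 0.03 0 0; 1.2 0.8 0.03 0 0; 1.2 0.8 0.03 0 0; 1.2 0.8 0.04 0 0; 1.2 0.8 0.03 0 0; 1.2 0.6 0.03 0 0; 1.2 0.4 0.01 0 0; 1.2 0 0 0 0; 1.2 0 0 0 0"}}

```text
t: 9.25
tool_pos: [412.1, -247.3, 21.4]
orientation: [0.51, 0.49, 0.51, -0.49]
ft_force: [-0.5, -1.1, -2.5]
opening: 0.212
```

```bash
python3 look.py wrist:w5
```

```text
t 9.25 pos [ 412.1134 -247.2517   21.362 ] yaw -1.5300189810169318 F [-0.4624 -1.0774 -2.5323] M [0.0258 0.23   0.0019] op 19.88451547338802 q [-0.7207  0.2532  1.9183 -0.0001  0.9705  0.8094]
```

View pics/w5.png

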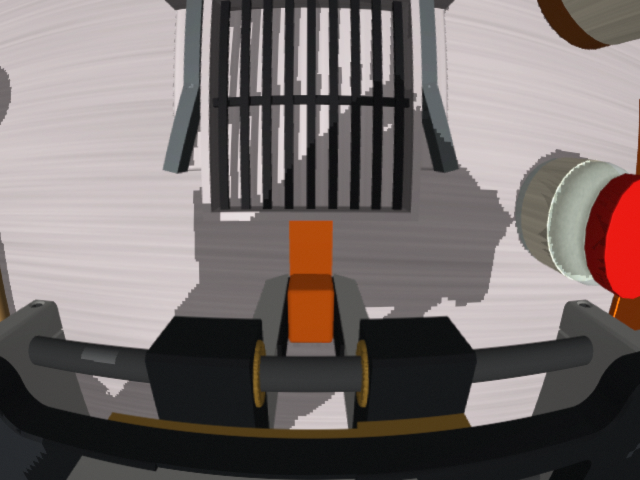

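Emit:
{"op": "arm_command", "data": {"motion": "1.2 0.5 0.02 0 0; 1.2 0.6 0.02 0 0; 1.2 0.7 0.03 0 0; 1.2 0.8 0.03 0 0; 1.2 0.8 0.04 0 0; 1.2 0.8 0.03 0 0; 1.2 0.7 0.03 0 0; 1.2 0.5 0.03 0 0; 1.2 0.3 0.01 0 0; 1.2 0 0 0 0"}}

```text
t: 10.55
tool_pos: [469.5, -244.9, 21.4]
orientation: [0.51, 0.49, 0.51, -0.49]
ft_force: [0.2, -0.6, -2.1]
opening: 0.209
```

```bash
python3 look.py top:t6 wrist:w6
```

```text
t 10.55 pos [ 469.4555 -244.9312   21.415 ] yaw -1.5298734602796782 F [ 0.1965 -0.552  -2.1143] M [0.0336 0.2425 0.0042] op 19.68828726503756 q [-0.6444  0.3409  1.7984 -0.      1.0024  0.8855]
```

View pics/w6.png

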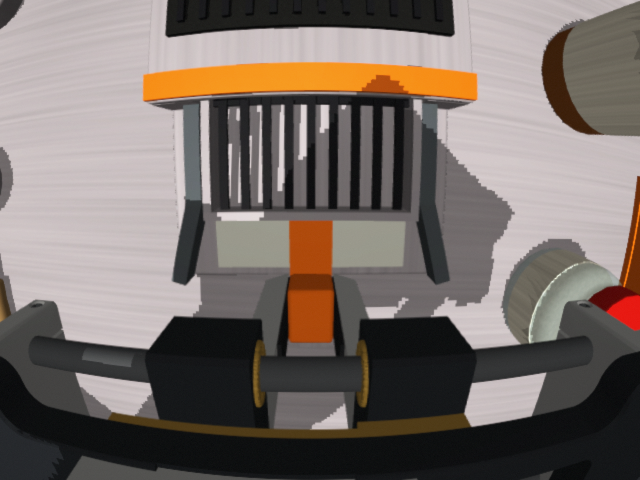

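The wrist view shows the tray about halfway into the bay, centred, with its front edge at row ~214 and the strip at row ~85. I'll slide it a bit further, set it down, and release. Then I'll back the open fingers off along the grip and press with shut fingers on the push plate.

Emit:
{"op": "arm_command", "data": {"motion": "1.2 0.5 0.02 -0.05 0; 1.2 0.6 0.03 -0.05 0; 1.2 0.6 0.02 -0.03 0; 1.2 0.5 0.02 0 0; 1.2 0.3 0.01 0 0; 1.2 0 0 0 0; 1.2 0 0 0 0; 4 0 0 0 0; 4 0 0 0 0; 4 0 0 0 0"}}

```text
t: 11.9
tool_pos: [494.6, -244.2, 20.5]
orientation: [0.51, 0.49, 0.51, -0.49]
ft_force: [-0.6, -0.1, 0.5]
opening: 0.423
```

```bash
python3 look.py
```

```text
t 11.9 pos [ 494.5739 -244.1646   20.4767] yaw -1.530145039729347 F [-0.6226 -0.0806  0.5387] M [ 0.0392 -0.0067 -0.0079] op 39.73181374313143 q [-0.6155  0.3808  1.7438  0.      1.0163  0.9146]
```

Emit:
{"op": "arm_command", "data": {"motion": "4 -0.5 -0.02 0 0; 4 -0.7 -0.03 0 0; 4 -0.8 -0.03 0 0; 4 -0.8 -0.04 0 0; 4 -0.6 -0.02 0 0; 4 -0.2 -0.01 0 0; 0 0 0 0 0; 0 0 0 0 0; 0 0 0 0 0; 0 0 0 0 0"}}

```text
t: 13.15
tool_pos: [458.5, -245.4, 20.1]
orientation: [0.51, 0.49, 0.51, -0.49]
ft_force: [0.6, -0.4, 0.8]
opening: 0.037
```

```bash
python3 look.py wrist:w7
```

```text
t 13.15 pos [ 458.5201 -245.4158   20.1167] yaw -1.529844993801199 F [ 0.5637 -0.3772  0.7715] M [0.0753 0.0409 0.0114] op 3.50199849604706 q [-0.658   0.3262  1.8225  0.0001  0.9928  0.8718]
```

View pics/w7.png

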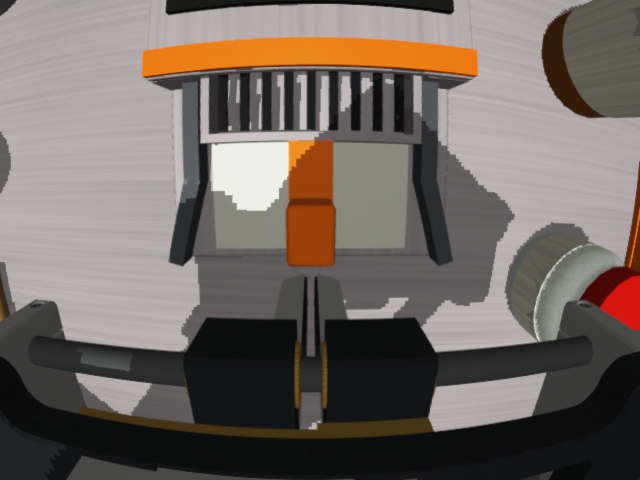

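The wrist view shows the shut fingers at (310,300), centred behind the grip block (287–335, foot at 265), with a free gap of about 12 mm. I'll approach the plate and start pushing slowly.

Emit:
{"op": "arm_command", "data": {"motion": "0 0.3 0.01 0 0; 0 0.3 0.01 0 0; 0 0.2 0.01 0 0; 0 0.2 0.01 0 0; 0 0.15 0.01 0 0; 0 0.15 0.01 0 0; 0 0.15 0 0 0; 0 0.15 0.01 0 0; 0 0.1 0 0 0; 0 0.1 0.01 0 0"}}

```text
t: 14.45
tool_pos: [476.3, -244.6, 20.0]
orientation: [0.51, 0.49, 0.51, -0.49]
ft_force: [-0.8, -0.2, -0.6]
opening: 0.005
```

```bash
python3 look.py wrist:w8
python3 - <<'E'
from h import *
W=load('w8.npz');cv2.imwrite('pics/crop_w8.png',cv2.resize(W['im'][60:330,140:480],None,fx=2,fy=2)[...,::-1])
E
```

```text
t 14.45 pos [ 476.3424 -244.5657   20.0462] yaw -1.5300318463924665 F [-0.8457 -0.1995 -0.5875] M [ 0.0046  0.2487 -0.0062] op 0.4731120107532489 q [-0.636   0.3537  1.7839  0.      1.0042  0.894 ]
```

View pics/crop_w8.png

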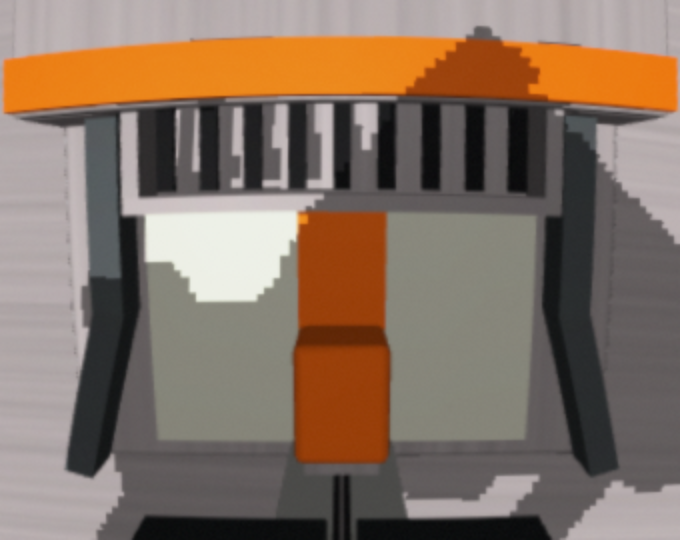

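Run:
```python
from h import *
np.set_printoptions(precision=1,suppress=True)
W=load('w8.npz')
# front rim outer edge at crop row 214 -> z=34 ; strip lower front edge row ~101 z=44/46
print('front rim',plane(W,[[140+250/2,60+214/2],[140+440/2,60+214/2]],34,True))
print('strip bottom front',plane(W,[[140+340/2,60+96/2]],44,True),plane(W,[[140+5/2,60+111/2],[140+676/2,60+108/2]],44,True))
print('block front top',plane(W,[[140+342/2,60+462/2]],54,True))
```

```text
front rim [[ 538.8 -221.8   34. ]
 [ 540.6 -263.8   34. ]]
strip bottom front [[ 564.5 -240.7   44. ]] [[ 562.2 -167.3   44. ]
 [ 568.8 -314.2   44. ]]
block front top [[ 489.5 -244.1   54. ]]
```

The front face is about 25 mm out of the mouth, and TCP + 63.5 mm gives its position. I'll push on slowly.

Emit:
{"op": "arm_command", "data": {"motion": "0 0.12 0.01 0 0; 0 0.12 0 0 0; 0 0.12 0.01 0 0; 0 0.12 0 0 0; 0 0.12 0.01 0 0; 0 0.12 0 0 0; 0 0.12 0.01 0 0; 0 0.12 0 0 0; 0 0.12 0.01 0 0; 0 0.12 0 0 0"}}

```text
t: 15.75
tool_pos: [488.5, -244.1, 20.2]
orientation: [0.51, 0.49, 0.51, -0.49]
ft_force: [-1.9, -0.1, -1.5]
opening: 0.008
```

Emit:
{"op": "arm_command", "data": {"motion": "0 0.1 0 0 0; 0 0.1 0.01 0 0; 0 0.1 0 0 0; 0 0.1 0.01 0 0; 0 0.1 0 0 0; 0 0.1 0 0 0; 0 0 0 0 0; 0 0 0 0 0; 0 0 0 0 0; 0 0 0 0 0"}}

```text
t: 17.0
tool_pos: [494.1, -243.9, 20.0]
orientation: [0.51, 0.49, 0.51, -0.49]
ft_force: [-5.5, -0.8, 0.2]
opening: 0.004
```

```bash
python3 look.py
```

```text
t 17.0 pos [ 494.0884 -243.8508   19.9884] yaw -1.529991375113544 F [-5.5166 -0.755   0.1708] M [-0.0045  0.8577  0.0064] op 0.35195032023505585 q [-0.6154  0.3814  1.7443 -0.0002  1.0166  0.9146]
```

Emit:
{"op": "arm_command", "data": {"motion": "0 0.12 0.01 0 0; 0 0.12 0 0 0; 0 0.12 0.01 0 0; 0 0.12 0 0 0; 0 0.12 0.01 0 0; 0 0.12 0 0 0; 0 0.12 0.01 0 0; 0 0.12 0 0 0; 0 0.12 0.01 0 0; 0 0 0 0 0"}}

```text
t: 18.25
tool_pos: [503.4, -243.2, 19.8]
orientation: [0.509, 0.489, 0.511, -0.49]
ft_force: [-8.5, -1.2, 3.4]
opening: 0.002
```

Emit:
{"op": "arm_command", "data": {"motion": "0 0.1 0.01 0 0; 0 0.1 0 0 0; 0 0.1 0 0 0; 0 0.1 0.01 0 0; 0 0.1 0 0 0; 0 0.1 0 0 0; 0 0 0 0 0; 0 0 0 0 0; 0 0 0 0 0; 0 0 0 0 0"}}

```text
t: 19.5
tool_pos: [510.1, -243.0, 19.7]
orientation: [0.509, 0.489, 0.511, -0.49]
ft_force: [-6.4, -0.3, 1.7]
opening: 0.005
```

Emit:
{"op": "arm_command", "data": {"motion": "0 0.05 0 0 0; 0 0.05 0 0 0; 0 0.05 0 0 0; 0 0.05 0.01 0 0; 0 0.05 0 0 0; 0 0 0 0 0; 0 0 0 0 0; 0 0 0 0 0; 0 0 0 0 0; 0 0 0 0 0"}}

```text
t: 20.75
tool_pos: [512.0, -242.9, 19.7]
orientation: [0.509, 0.489, 0.511, -0.49]
ft_force: [-8.4, -0.8, 3.4]
opening: 0.004
```

```bash
python3 look.py wrist:w9
python3 - <<'E'
from plant import sensors
from h import *
print(sensors.sense()['ft_force'])
W=load('w9.npz');cv2.imwrite('pics/crop_w9.png',cv2.resize(W['im'][20:330,140:480],None,fx=1.9,fy=1.9)[...,::-1])
E
```

```text
t 20.75 pos [ 511.9818 -242.8532   19.695 ] yaw -1.5297745161242005 F [-8.4458 -0.8214  3.3801] M [-0.0591  1.4213 -0.0482] op 0.41009422189772965 q [-0.5949  0.4111  1.7016 -0.0015  1.0325  0.9357]
[-7.78801266 -0.05067398  3.27220245]
```

View pics/crop_w9.png

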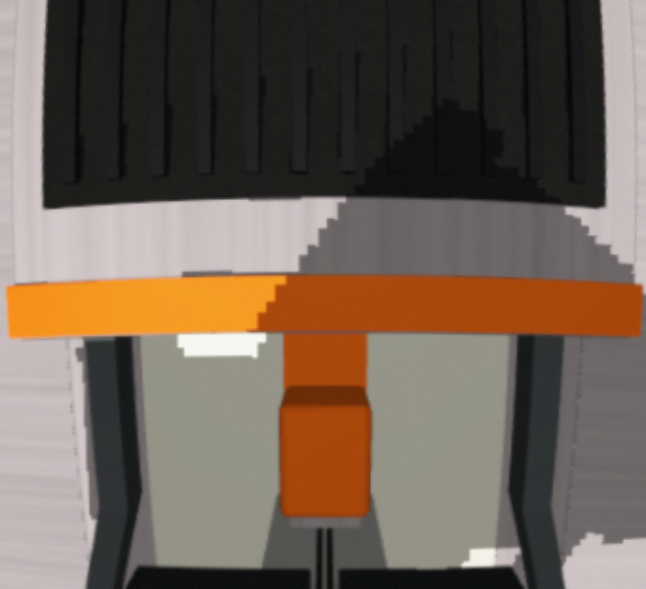

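Emit:
{"op": "arm_command", "data": {"motion": "0 0.05 0 0 0; 0 0.05 0 0 0; 0 0.05 0 0 0; 0 0 0 0 0; 0 0 0 0 0; 0 0 0 0 0; 0 0 0 0 0; 0 0 0 0 0; 0 0 0 0 0; 0 0 0 0 0"}}

```text
t: 22.05
tool_pos: [512.6, -242.8, 19.6]
orientation: [0.509, 0.489, 0.512, -0.491]
ft_force: [-10.3, -0.8, 5.0]
opening: 0.008
```

```bash
python3 look.py; python3 look.py wrist:w10|cut -c1-60; python3 look.py
```

```text
t 22.05 pos [ 512.6091 -242.8012   19.6032] yaw -1.529556226754387 F [-10.3017  -0.7904   4.9583] M [-0.1121  1.7128 -0.0112] op 0.7767090204432372 q [-0.5937  0.4132  1.6986 -0.0024  1.0349  0.9371]
t 22.05 pos [ 512.6091 -242.8012   19.6032] yaw -1.529556226
t 22.1 pos [ 512.5712 -242.8003   19.5992] yaw -1.5295892775088886 F [-10.5314  -1.0474   3.7607] M [-0.0868  1.7697  0.0072] op 0.18173201083877444 q [-0.5937  0.4132  1.6986 -0.0024  1.035   0.9371]
```

The stop is being felt: the last 1.5 mm of command moved the tray only 0.6 mm, and the force rose 2.3 N. I'll press on in small steps toward 15 N.

Emit:
{"op": "arm_command", "data": {"motion": "0 0.05 0 0 0; 0 0.05 0 0 0; 0 0.05 0 0 0; 0 0 0 0 0; 0 0 0 0 0; 0 0 0 0 0; 0 0 0 0 0; 0 0 0 0 0; 0 0 0 0 0; 0 0 0 0 0"}}

```text
t: 23.35
tool_pos: [512.8, -242.7, 19.3]
orientation: [0.508, 0.488, 0.513, -0.491]
ft_force: [-12.6, -1.7, 5.5]
opening: 0.003
```

```bash
python3 look.py
```

```text
t 23.35 pos [ 512.7905 -242.6795   19.3285] yaw -1.5294529470429876 F [-12.5764  -1.6702   5.4593] M [-0.1545  2.1836  0.0157] op 0.2988248158178501 q [-0.5926  0.4155  1.696  -0.0037  1.0378  0.9387]
```

Emit:
{"op": "arm_command", "data": {"motion": "0 0.05 0 0 0; 0 0.05 0 0 0; 0 0.05 0 0 0; 0 0 0 0 0; 0 0 0 0 0; 0 0 0 0 0; 0 0 0 0 0; 0 0 0 0 0; 0 0 0 0 0; 0 0 0 0 0"}}

```text
t: 24.6
tool_pos: [512.9, -242.5, 19.0]
orientation: [0.507, 0.487, 0.514, -0.492]
ft_force: [-16.3, -1.1, 6.7]
opening: 0.005
```

```bash
python3 look.py wrist:w11
```

```text
t 24.6 pos [ 512.9376 -242.489    19.0363] yaw -1.5292219251214212 F [-16.3336  -1.1409   6.6803] M [-0.2017  2.6851 -0.0342] op 0.45222694165229854 q [-0.5916  0.4177  1.6935 -0.0049  1.0408  0.9401]
```

The stop was reached at about 15–16 N. I'll ease off slowly and back clear.

Emit:
{"op": "arm_command", "data": {"motion": "0 -0.15 0 0 0; 0 -0.15 0 0 0; 0 -0.15 -0.01 0 0; 0 -0.15 -0.01 0 0; 0 -0.15 -0.01 0 0; 0 -0.15 0 0 0; 0 -0.15 -0.01 0 0; 0 -0.15 -0.01 0 0; 0 -0.15 -0.01 0 0; 0 -0.15 0 0 0"}}

```text
t: 25.9
tool_pos: [504.9, -244.3, 21.0]
orientation: [0.511, 0.49, 0.509, -0.489]
ft_force: [1.1, 0.0, 0.3]
opening: 0.006
```

Emit:
{"op": "arm_command", "data": {"motion": "0 -0.2 -0.01 0 0; 0 -0.3 -0.01 0 0; 0 -0.4 -0.02 0 0; 0 -0.5 -0.02 0 0; 0 -0.6 -0.02 0 0; 0 -0.7 -0.03 0 0; 0 -0.5 -0.02 0 0; 0 0 0 0 0; 0 0 0 0 0; 0 0 0 0 0"}}

```text
t: 27.15
tool_pos: [471.4, -245.1, 20.2]
orientation: [0.51, 0.49, 0.51, -0.49]
ft_force: [-0.5, -0.7, 0.5]
opening: 0.003
```

```bash
python3 look.py wrist:w12;  python3 - <<'E'
from h import *
W=load('w12.npz');cv2.imwrite('pics/crop_w12.png',cv2.resize(W['im'][20:330,140:480],None,fx=1.9,fy=1.9)[...,::-1])
E
```

```text
t 27.15 pos [ 471.3715 -245.0965   20.1927] yaw -1.5298635017533841 F [-0.5162 -0.6657  0.5067] M [0.0208 0.0484 0.0027] op 0.3111686021219085 q [-0.6425  0.3459  1.7947  0.      1.0008  0.8874]
```

View pics/crop_w12.png

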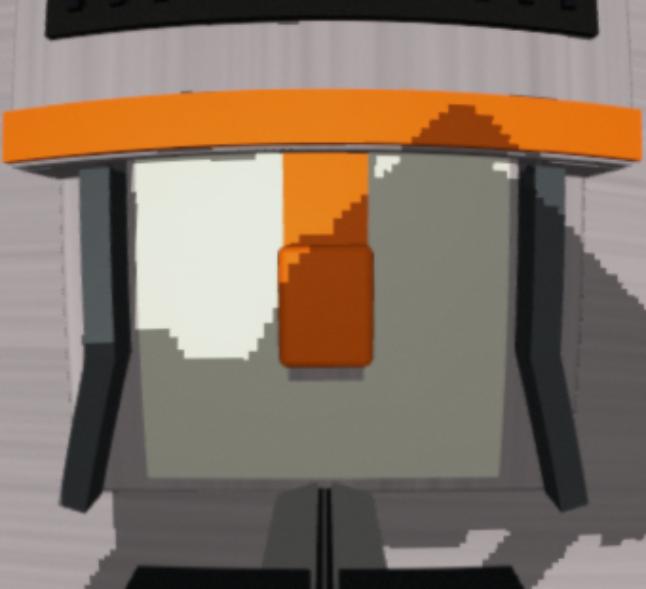

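Run:
```python
from h import *
np.set_printoptions(precision=1,suppress=True)
for f,r0,r1,oy in (('w9',404,516,20),('w12',245,366,20)):
    W=load(f+'.npz'); print(f,plane(W,[[140+325/1.9,oy+r0/1.9],[140+325/1.9,oy+r1/1.9]],54,True), 'mouth',plane(W,[[140+325/1.9,20+(333 if f=='w9' else 146)/1.9]],44,True))
```

```text
w9 [[ 550.2 -241.4   54. ]
 [ 525.1 -242.4   54. ]] mouth [[ 563.9 -240.9   44. ]]
w12 [[ 542.4 -242.3   54. ]
 [ 517.4 -243.3   54. ]] mouth [[ 564.3 -241.4   44. ]]
```

The tray sprang back about 8.7 mm from the pressed position and now sits about 3 mm inside the mouth, so it is latched. I'll raise the arm clear and verify with the fixed cameras.

Emit:
{"op": "arm_command", "data": {"motion": "0 -0.5 0 1 0; 0 -1 0 2 0; 0 -1 0 3 0; 0 -2 0 3 0; 0 -2 0 3 0; 0 -2 0 2 0; 0 -2 0 1 0; 0 0 0 0 0; 0 0 0 0 0; 0 0 0 0 0"}}

```text
t: 28.45
tool_pos: [366.4, -244.7, 169.6]
orientation: [0.51, 0.49, 0.511, -0.49]
ft_force: [0.2, -0.4, -0.4]
opening: 0.005
```

```bash
python3 look.py wrist:w13 top:t13 side:s13;  python3 - <<'E'
from h import *
T0=load('top0.npz');T=load('t13.npz');S0=load('side0.npz');S=load('s13.npz')
a=S['im'][290:410,260:420];b=T['im'][240:330,400:490]
cv2.imwrite('pics/crop13.png',np.hstack([cv2.resize(a,(480,360)),cv2.resize(b,(320,360))])[...,::-1])
for n,A,B in (('t',T0,T),('s',S0,S)):
    d=np.abs(A['im'].astype(int)-B['im']).max(2); cv2.imwrite(f'pics/diff_{n}.png',np.clip(d*3,0,255).astype(np.uint8))
E
```

```text
t 28.45 pos [ 366.3686 -244.7344  169.6329] yaw -1.5295167900274451 F [ 0.1966 -0.3737 -0.3995] M [ 0.0398 -0.0383  0.0204] op 0.4616363419299595 q [-0.786  -0.0509  1.8954  0.0002  1.2981  0.7435]
```

View pics/crop13.png

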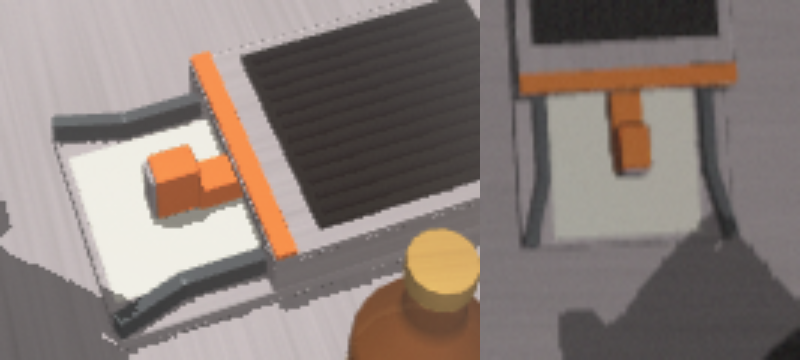

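View pics/diff_t.png

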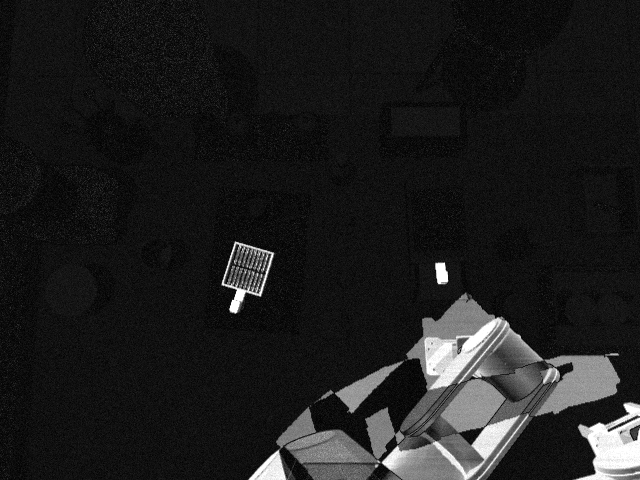

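View pics/s13.png

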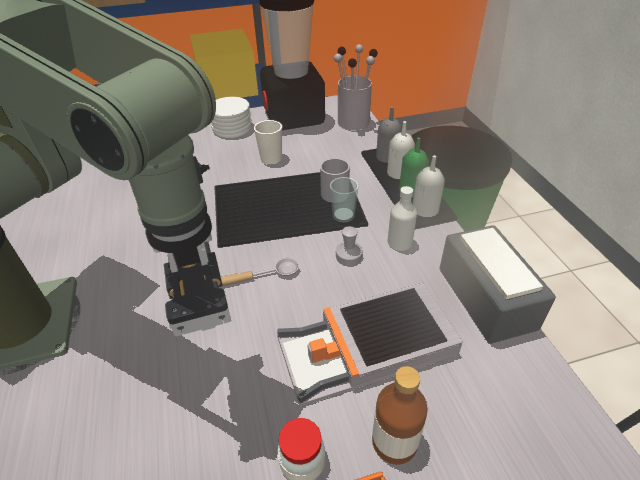

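View pics/w13.png

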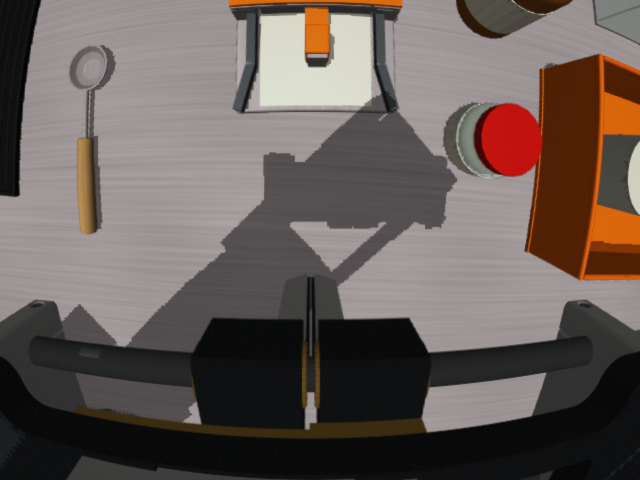

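Run:
```python
from plant import r
from h import *
np.set_printoptions(precision=1,suppress=True)
T=load('t13.npz');S=load('s13.npz')
P=plane(T,np.array([[154,124],[154,168]])/3.556+[400,240],54); print('top block rear/front',P,'front face in mouth by',P[:,0].mean()+39-565)
Q=plane(S,np.array([[148,157],[160,188],[201,176],[187,145]])/3+[260,290],54); print('side block top',Q.mean(0),'in by',Q[:,0].mean()+39-565)
print(r.job_done())
```

```text
top block rear/front [[ 532.6 -242.2   54. ]
 [ 503.4 -241.3   54. ]] front face in mouth by -7.998946893096672
side block top [ 530.3 -243.9   54. ] in by 4.301137826347485
the job is handed in; nothing more can be done
None
```

The drip tray is in the bay and appears latched. The job was handed in at about 28.6 s, with the arm raised clear and no force on the wrist.

**What I did:**
- Took the tray by its orange grip and slid it rear end first between the rails.
- Set it down and let go with its front about 31 mm out of the mouth.
- Pressed the push plate slowly with shut fingers. The force rose by about 12 N per mm at the end, which is the stop. The last reading was 16.3 N at the wrist, including about 1 N of friction, so about 15 N on the plunger.
- Eased off slowly and backed away.

**Last checks:**
- **Latch:** by the wrist camera the tray sprang back about 8.7 mm and its front face is about 3 mm inside the mouth. An unlatched tray would have come out about 24 mm. I saw no movement between the backed-off view and the raised views, but I did not measure it closely.
- **Flushness:** the side camera put the front face about 4 mm inside the mouth. My quick top-view estimate disagreed, giving 8 mm outside. It measured the 26 mm block as 29 mm long, so it probably included the block's front face, and I discounted it. I handed in before settling that difference, so flushness rests on the wrist and side views.
- **Other things:** the top-view before/after difference shows only the tray and the arm (with its shadow) changed. Nothing visible there was disturbed.

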